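# Step a filter standard into the beam of a spectrophotometer

### The job

Seat the orange-capped amber glass standard fully home in the empty cell (the fourth) of the spectrophotometer's cell changer and let go of it. Then push the changer's thumb lever all the way to the red-tick end and hold it lightly but firmly against the end-stop screw for about two seconds while the instrument zeroes, without forcing it. From there click the lever the other way three notches, one notch at a time with about a second's rest in each and never past the fourth, so that the amber standard stands in the beam, and let go, leaving everything else where it is.

Things in the scene. Friction and masses are not known exactly. Their poses are not given: they have to be found in the camera images.
- photometer: Bench spectrophotometer, fixed, 340 x 380 x 140 mm, off-white on a grey foot. Origin: centre of its underside; x points from its front (robot side) to its rear, y to its left. The flat top deck is 140 mm above the bench. The open sample well in it, lined black, is 100 (x) by 190 (y) mm, centred at (-25, -50) mm. The open lid lies flat on the rear deck, 16 mm high.
- slot (a point): Middle of the thumb lever's slot in the front deck, at deck height. The slot runs along the photometer's y, with five tick marks 18 mm apart for notches 1 to 5; notch 1 is the red tick, at the -y end. Axes as the photometer's.
- carriage: The changer's aluminium carriage, 25 x 94 x 36 mm, in the well. It slides along the photometer's y only (greased: 4 N of drag at 0.1 m/s). Five cells in a row, 18 mm apart, cell 1 at the +y end; cells 1, 2, 3, 5 hold short cuvettes whose caps stand 4 mm above it, cell 4 is empty. Origin: centre of its underside; axes as the photometer's. Its top is 8 mm below the deck.
- cell4 (a point): Centre of the mouth of the empty cell 4, at the carriage's top, 132 mm above the bench. The cell is 15.5 mm square, 28 mm deep, square to the photometer.
- cell4_floor (a point): Centre of the floor of cell 4, 104 mm above the bench; axes as the photometer's.
- beam (a point): Fixed point between the red marks on the well's edges where the mouth of the cell in use stands. In notch k, cell k is here: along the photometer's y, cell4 lies -54, -36, -18, 0, +18 mm from it in notches 1 to 5. The start is notch 2, 3 or 4. A spring plunger holds each notch: leaving one takes 4 N growing to 6 N (8 at most); half way to the next the force vanishes and it snaps in.
- stop_screw: Brass end-stop screw at the -y end of the well. Its tip (the origin) stands 1.5 to 3 mm beyond where the carriage's end lies in notch 1, so there it does not touch yet and must be pushed on against the notch's spring. Hard: arrive slowly, press lightly, never above 10 N on the screw (the push at the lever is this plus about 5 N for the notch).
- lever_tip (a point): Top centre of the black thumb lever, 50 mm above the deck. Its paddle (20 along x, 10 along y, 30 mm high) is on a 7 mm stem. Pushed along y it rocks freely through 0.06 rad in all about a pivot 82 mm below the tip, then drags the carriage the same way; it is clamped at an unknown lean, up to 0.07 rad either way, so it is no gauge of the carriage. -y (red tick): notch 1, stop; +y: notches 2 to 5.
- standard_amber: Solid filter standard: a 12.5 mm square amber glass block with an orange plastic cap, 60 mm high in all (cap: the upper 22 mm, 12.7 mm square), 26 g. Origin: centre of its underside; z up. It stands in one of three holes of the case, sides square to the case.
- standard_green: The same with green glass and a green cap; bystander, stays in the case.
- standard_blue: The same with blue glass and a blue cap; bystander, stays in the case.
- case: Dark grey storage block, fixed, 155 (x) x 50 (y) x 25 mm high, with three 15.5 mm square holes 15 mm deep on its x axis, 45 mm apart; the standards stand 45 mm out of it. Origin: centre of its underside.
- bottle: White plastic bottle, 64 mm across, 150 mm tall; bystander. Origin: centre of its underside.
- tube_rack: Steel wire rack with ten capped tubes, 63 x 150 x 120 mm; bystander. Origin: centre of its underside.

How it is judged:
On the way, in this order (a step that is already met when the one before it is completed fails the run):
1. the amber standard is fully home in cell 4 and released (z of standard_amber in the frame of cell4_floor below 0.0025 m and horizontal distance between standard_amber and cell4_floor below 0.0035 m and angle between standard_amber's own z axis and vertical below 0.14 rad and contact force between the fingers and standard_amber below 0.1 N), for 0.2 s.
2. the carriage is held against the end-stop screw (contact force between carriage and stop_screw above 2 N), for 0.8 s.
3. the changer rests in the second notch (y of cell4 in the frame of beam between -0.038 and -0.034 m), for 0.3 s.
4. the changer rests in the third notch (y of cell4 in the frame of beam between -0.02 and -0.016 m), for 0.3 s.
At the end, for the whole second after the job is handed in: The changer is at rest in its fourth notch, cell 4 within 1.5 mm of the beam; the amber standard stands fully home in cell 4 (its foot within 2.5 mm of the floor, within 3.5 mm of the centre, within 0.14 rad of upright), at rest; the green and blue standards are still in their places (within 12 mm) (y of cell4 in the frame of beam between -0.0015 and 0.0015 m and z of standard_amber in the frame of cell4_floor below 0.0025 m and horizontal distance between standard_amber and cell4_floor below 0.0035 m and angle between standard_amber's own z axis and vertical below 0.14 rad and linear speed of carriage below 0.01 m/s and linear speed of standard_amber below 0.02 m/s and distance of each of standard_green, standard_blue from where it was at the start of the episode below 0.012 m); the robot touches nothing.
It fails at once if the carriage was pressed against the end-stop screw with more than 10 N (contact force between carriage and stop_screw above 10 N).
It fails at once if the changer went past the fourth notch (y of cell4 in the frame of beam above 0.0095 m).
It fails at once if the amber standard was forced into the changer (more than 25 N) (contact force between standard_amber and carriage above 25 N).
It fails at once if the green or blue standard was disturbed (distance of any of standard_green, standard_blue from where it was at the start of the episode above 0.012 m).
It fails at once if the bottle or the tube rack was moved (distance of any of bottle, tube_rack from where it was at the start of the episode above 0.02 m).
It also fails if it takes over 72 s, if anything falls off the work surface, if the arm or the gripper's body presses on something with over 40 N, if the wrist force passes 120 N, or if a joint passes its speed limit or range.

### The arm

A 6-joint arm with a two-finger parallel gripper is mounted at the origin on the work surface. World frame = base frame: x ahead of the robot, y to its left, z up, the work surface at z = 0. Lengths are in m, angles in rad, forces in N, time in s.
With the tool pointing down it reaches from about 0.375 to 0.9 m from the base axis. Payload 3.1 kg.
Tool frame: the origin (TCP) lies at the very end of the fingers, on their centre line; the grasp point (between the pads) lies robot.grasp_offset behind it (robot.grasp_offset is the distance from the TCP to the grasp point, in m); z points along the fingers, y is the direction in which the jaws open and shut (so a half turn about z gives the same grasp; the last joint's range is limited). The gripper opens to 87 mm and grips with 3 to 60 N. Pads are 19 mm wide; open, the fingers measure 117 mm over their backs; the gripper's body (75 mm by 190 mm) begins 51 mm behind the grasp point.
Start: joints at [-1.312, 0.527, 1.433, -0, 1.181, -0.178], TCP at [0.265, -0.566, 0.223] pointing down, gripper open.
Joint ranges: [-3.08, 3.08], [-0.75, 2.2], [0.22, 2.44], [-1.43, 4.57], [0, 2.65], [-2.85, 2.85]. Speed limits (rad/s): [2.79, 2.79, 3.14, 3.14, 3.14, 3.14].

### API

Orientations are given as a unit quaternion [x, y, z, w].
In Python, from rig import robot gives the robot as it stands.
- The arm moves only by the tool drive_tool, never from a script. Its argument "targets" is one flat list of numbers, 6 for each row, row after row: the shift along the tool's x, y, z in cm, then the turn, a rotation vector about the tool's x, y, z in degrees. A call has 1 to 12 rows; each row is the pose to reach, as a shift and turn from the pose commanded when the call began, along the tool's axes at that moment; what a row does not reach only later rows make up. A row lasts 1/12 s, in which the tool goes at most 41.7 mm and 7.16 degrees, less where a joint would pass 70% of its speed; a pose out of reach is approached as far as the arm can. A call with a gripper value outside its range is refused whole. "grip" is the gripper command: -1 is fully open, 1 is shut, values between are in proportion, set as the call begins (left out, the last holds). The fingers move at their own pace and stop on an object; "squeeze" is the grip in N (left out, the last holds). Time passes only in rows, so rows that repeat a pose let the fingers close. It gives the time, the measured TCP pose, the force and the opening at its end, in the units of the state.
- robot.get_obs(): the state, without advancing time (a new reading comes with each control period).
- robot.camera(name): name is "side" or "top"; returns (picture, depth): 480x640x3 uint8, red, green, blue; 480x640 float32, m along the optical axis (not along the pixel's ray), 0 where there is no reading.
- robot.calibration(name): a dict with "mtx" (3x3 intrinsics, pixels), "R" (3x3) and "t" (3): a world point X has camera coordinates R X + t. Camera axes: x right, y down, z forward; pixel columns grow to the right and rows downward; lengths in m; the calibration is good to about 2 mm. A picture is of the moment at which its call begins. calibration takes no time and is no camera call.
- robot.hand_in(): hands the job in, once; it reports no verdict.
The state is a dict: "time": time; "q": joint angles; "joint_velocities": joint speeds; "joint_torque": joint torques, N m; "position": TCP position; "tool_rot": TCP orientation; "ft_force": force on the tool from outside, world axes, zero at the start; "moment": the same for the moment, N m; "grip_width": finger opening in m.
Only numpy, scipy, OpenCV 4.12 (cv2) and the standard library are available. Lean on these libraries where they do the work, as an engineer would, in place of code of your own. Each camera call takes 0.05 s, during which the arm holds its last target.

## Working session

There is one attempt and no reset: what is moved stays moved. The work goes in short steps, Python scripts to look and compute and a tool call to move; the robot and the scene stay as the last step left them, time stands still between calls to the robot, and variables do not carry over. Pictures are saved under pics/ and viewed, and the job is handed in when it is done.

Besides the shell and the picture viewer there is one more tool, called as a command line: name --argument value ..., lists and objects as JSON in quotes. drive_tool: Moves the arm, as the interface text tells. Its arguments: {"type":"object","properties":{"targets":{"type":"array","items":{"type":"number"}},"grip":{"type":"number"},"squeeze":{"type":"number"}},"required":["targets"]}

```bash
ls; mkdir -p pics; python3 - <<'E'
from rig import robot
import cv2,numpy as np
print(robot.get_obs(), robot.grasp_offset)
for n in("top","side"):
    p,d=robot.camera(n); c=robot.calibration(n)
    np.savez(f"pics/{n}0.npz",p=p,d=d,**c); cv2.imwrite(f"pics/{n}0.png",p[:,:,::-1]); print(n,c)
E
```

```text
pics
{'time': 0.0, 'q': array([-1.31149655e+00,  5.28439194e-01,  1.43393588e+00, -4.29653410e-05,
        1.18142137e+00, -1.78492907e-01]), 'joint_velocities': array([ 7.16190102e-04,  4.45760895e-05,  8.41862643e-04,  4.95679390e-04,
        1.26927123e-04, -2.62356410e-04]), 'joint_torque': array([-1.30293383e-04, -4.40041959e+01, -1.76596624e+01,  6.34090765e-02,
        5.82580583e-02, -1.63943096e-04]), 'position': array([ 0.26478469, -0.5652998 ,  0.22157755]), 'tool_rot': array([ 9.76135337e-01,  2.17160285e-01, -6.43576137e-05, -1.10019267e-03]), 'ft_force': array([-0.67859264, -0.02821151,  1.21280274]), 'moment': array([-0.01934019, -0.00970173,  0.03022207]), 'grip_width': 0.08699086422259841} 0.0187
top {'mtx': array([[532.25010379,   0.        , 324.09942868],
       [  0.        , 532.25010379, 253.58501907],
       [  0.        ,   0.        ,   1.        ]]), 'R': array([[ 1.05615669e-02, -9.99943803e-01,  9.18381383e-04],
       [-9.95990005e-01, -1.06013946e-02, -8.88342273e-02],
       [ 8.88389712e-02,  2.35299588e-05, -9.96046001e-01]]), 't': array([0.03101428, 0.54397081, 1.50828478])}
side {'mtx': array([[528.8019421 ,   0.        , 323.47262215],
       [  0.        , 528.8019421 , 244.32773377],
       [  0.        ,   0.        ,   1.        ]]), 'R': array([[ 0.97113462, -0.23847629,  0.00515837],
       [-0.12755417, -0.53746315, -0.83358461],
       [ 0.2015626 ,  0.8088649 , -0.55236772]]), 't': array([-0.50782433,  0.20879501,  1.25652175])}
```

View pics/top0.png

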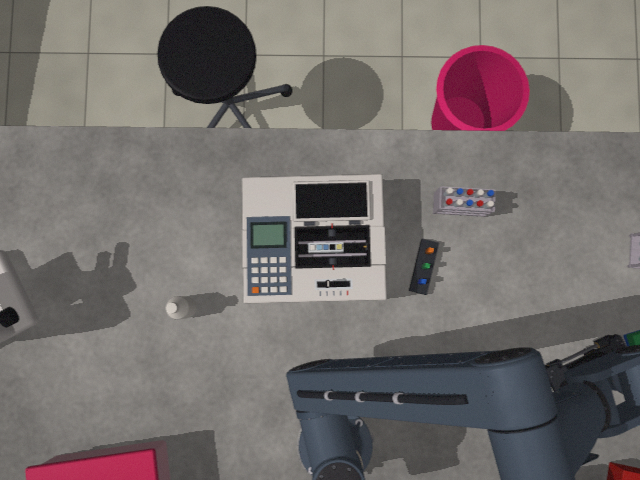

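View pics/side0.png

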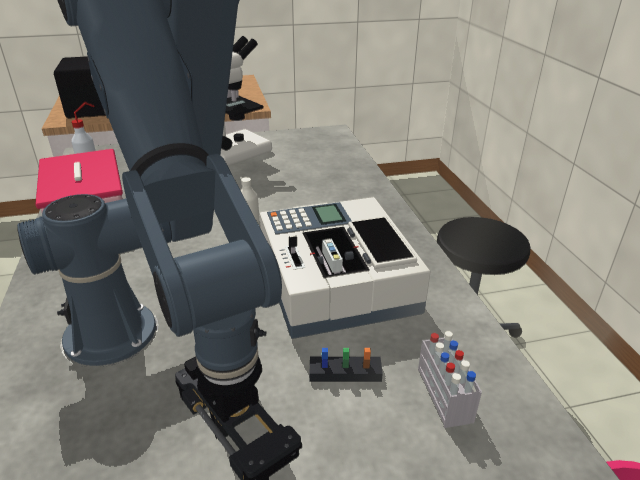

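The top view shows the photometer near (315,238), the case near (425,266) with amber at (431,250), and the lever near (335,284). The side view shows the amber cap at (367,355). I'll enlarge both.

```bash
python3 - <<'E'
import cv2
t=cv2.imread("pics/top0.png"); s=cv2.imread("pics/side0.png")
cv2.imwrite("pics/t_a.png",cv2.resize(t[170:310,235:395],None,fx=5,fy=5,interpolation=cv2.INTER_CUBIC)[:600*2][:700])
a=cv2.resize(t[170:310,235:395],(800,700))[:,:]
cv2.imwrite("pics/t_well.png",cv2.resize(t[215:305,285:390],(700,600),interpolation=cv2.INTER_CUBIC))
cv2.imwrite("pics/t_case.png",cv2.resize(t[235:300,405:455],(460,598),interpolation=cv2.INTER_CUBIC))
cv2.imwrite("pics/s_well.png",cv2.resize(s[195:335,255:435],(772,600),interpolation=cv2.INTER_CUBIC))
cv2.imwrite("pics/s_case.png",cv2.resize(s[335:395,300:390],(800,533),interpolation=cv2.INTER_CUBIC))
E
```

```text
(no output)
```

View pics/t_well.png

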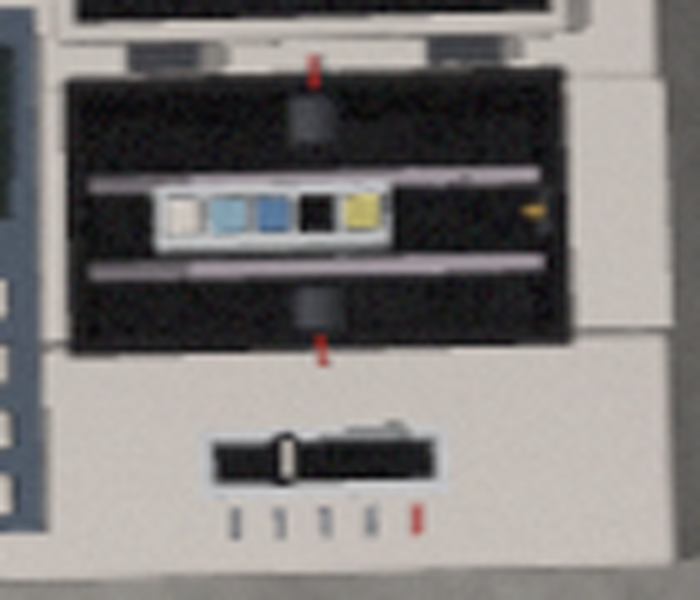

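View pics/t_case.png

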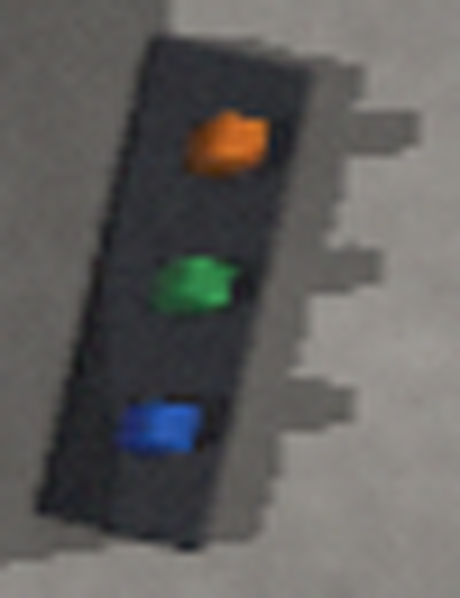

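View pics/s_well.png

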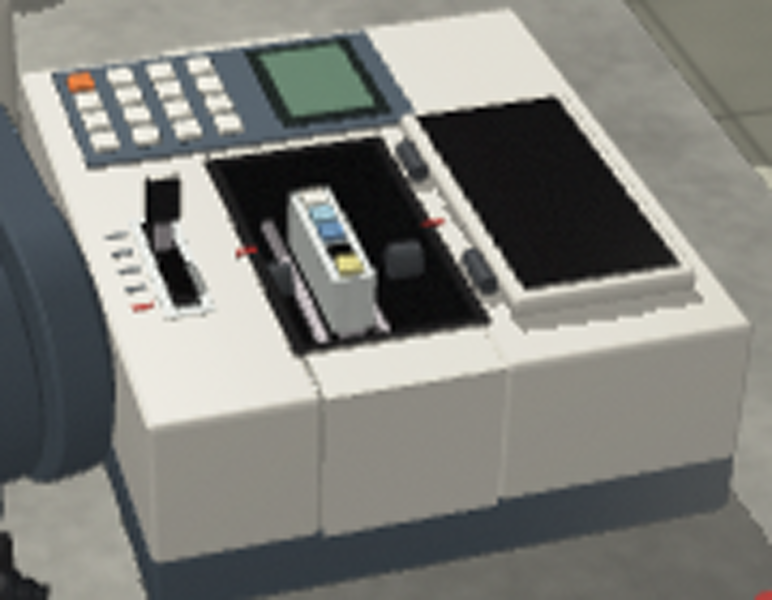

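View pics/s_case.png

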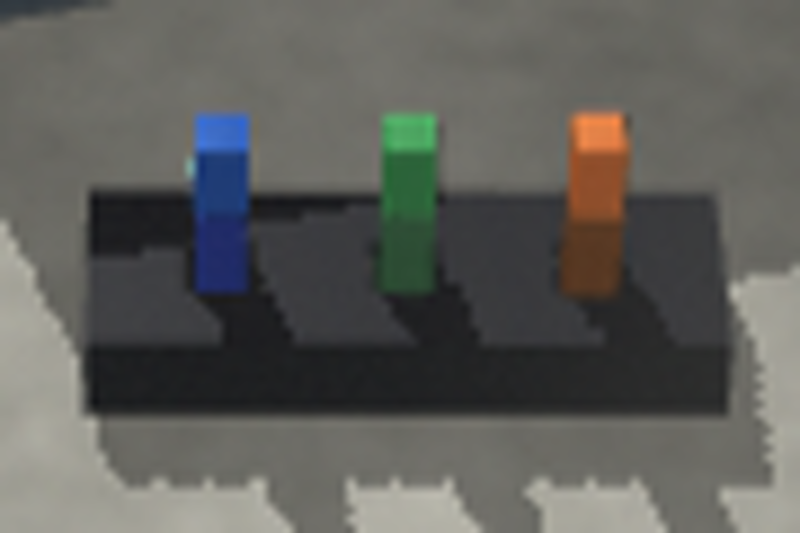

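```bash
cat > h.py <<'E'
import numpy as np, cv2
from scipy.optimize import least_squares
def proj(c,X):
    X=np.atleast_2d(X); Y=X@c["R"].T+c["t"]; u=Y@c["mtx"].T; return u[:,:2]/u[:,2:]
def unc(P,x0,y0,s): return (np.asarray(P,float)+.5)/s-.5+[x0,y0]
def ray(c,uv,z):
    d=c["R"].T@np.linalg.inv(c["mtx"])@[uv[0],uv[1],1.]; o=-c["R"].T@c["t"]; return o+d*(z-o[2])/d[2]
def pose(p,L):
    L=np.atleast_2d(L); c,s=np.cos(p[2]),np.sin(p[2]); return np.c_[p[0]+c*L[:,0]-s*L[:,1],p[1]+s*L[:,0]+c*L[:,1],L[:,2]]
def fit(obs,p0):
    f=lambda p:np.concatenate([(proj(c,pose(p,L))-uv).ravel() for c,L,uv in obs])
    r=least_squares(f,p0,loss="soft_l1"); return r.x,f(r.x)
E
python3 - <<'E'
from h import *
from rig import robot
T,S=robot.calibration("top"),robot.calibration("side")
k=700/105
well=np.array([[25,45,140],[25,-145,140],[-75,-145,140],[-75,45,140]])/1e3
tw=unc([(68,80),(562,70),(572,342),(70,355)],285,215,k)
sk=4.287
sw=unc([(383,137),(490,322),(300,355),(207,160)],255,195,sk)
sd=unc([(152,428),(748,324),(510,10),(22,75)],255,195,sk)
deck=np.array([[-170,-190,140],[170,-190,140],[170,190,140],[-170,190,140]])/1e3
p0=[.55,.0,0]
for o in ([(T,well,tw)],[(S,well,sw)],[(S,deck,sd)],[(T,well,tw),(S,well,sw),(S,deck,sd)]):
    p,r=fit(o,p0); print("phot",p,np.round(r,1))
P=p
for nm,uv,z,c in [("cell4",unc([(317,213)],285,215,k)[0],.132,T),("markrear",unc([(314,72)],285,215,k)[0],.14,T),("markfront",unc([(321,350)],285,215,k)[0],.14,T),("carL",unc([(153,218)],285,215,k)[0],.132,T),("carR",unc([(391,215)],285,215,k)[0],.132,T),("levertop",unc([(287,450)],285,215,k)[0],.19,T),("screw",unc([(524,211)],285,215,k)[0],.115,T),
 ("cell4S",unc([(341,249)],255,195,sk)[0],.132,S),("carL_S",unc([(308,191)],255,195,sk)[0],.132,S),("carR_S",unc([(353,278)],255,195,sk)[0],.132,S),("leverS",unc([(163,180)],255,195,sk)[0],.19,S),("mf",unc([(247,252)],255,195,sk)[0],.14,S),("mr",unc([(433,222)],255,195,sk)[0],.14,S)]:
    w=ray(c,uv,z); d=w[:2]-P[:2]; cc,ss=np.cos(P[2]),np.sin(P[2])
    print(nm,w.round(4),"local",np.round([cc*d[0]+ss*d[1],-ss*d[0]+cc*d[1]],4))
ct=unc([(155,38),(310,68),(205,545),(40,510)],405,235,9.2)
cs=unc([(90,190),(715,193),(728,345),(85,345)],300,335,8.886)
cas=np.array([[77.5,25,25],[77.5,-25,25],[-77.5,-25,25],[-77.5,25,25]])/1e3
casS=cas[[3,0,1,2]]
for o in ([(T,cas,ct)],[(S,casS,cs)],[(T,cas,ct),(S,casS,cs)]):
    p,r=fit(o,[.5,-.25,-.2]); print("case",p,np.round(r,1))
for q in(.045,0,-.045): print(pose(p,[[q,0,.07]]))
for n,a in(("A",[(575,113),(622,113),(628,150),(570,150)]),("G",[(384,114),(436,114),(437,151),(384,151)]),("B",[(199,114),(249,114),(249,150),(197,150)])):
    print(n,ray(S,unc(a,300,335,8.886).mean(0),.07))
for n,a in (("A",(248,132)),("G",(217,282)),("B",(183,422))): print("top",n,ray(T,unc([a],405,235,9.2)[0],.07))
E
```

```text
phot [0.57637525 0.06595533 0.02968247] [ 1.6  1.8 -1.5  2.  -2.  -1.5  1.8 -2.1]
phot [0.57791396 0.06269895 0.02105004] [-0.8  1.4 -2.3 -0.3  0.7 -1.4  3.2  1.2]
phot [0.57531318 0.06379654 0.03940344] [-0.7  0.6  2.5 -0.1  0.5 -1.4 -1.3 -0.9]
phot [0.57578905 0.06419575 0.03740048] [ 2.1  2.2 -0.9  1.8 -1.1 -1.7  2.7 -1.7 -2.   1.2 -2.4 -0.8  0.8 -1.6
  2.1  1.3 -0.7  0.4  2.5 -0.1  0.8 -1.4 -1.1 -1.1]
cell4 [0.5532 0.0155 0.132 ] local [-0.0244 -0.0478]
markrear [0.6092 0.0173 0.14  ] local [ 0.0316 -0.0481]
markfront [0.4976 0.0135 0.14  ] local [-0.0801 -0.0477]
carL [0.5505 0.0814 0.132 ] local [-0.0246  0.0181]
carR [ 0.5527 -0.0143  0.132 ] local [-0.026  -0.0775]
levertop [0.4559 0.027  0.19  ] local [-0.1212 -0.0327]
screw [ 0.5567 -0.069   0.115 ] local [-0.0241 -0.1323]
cell4S [0.5529 0.0141 0.132 ] local [-0.0248 -0.0492]
carL_S [0.5493 0.078  0.132 ] local [-0.026   0.0148]
carR_S [ 0.5521 -0.0156  0.132 ] local [-0.0267 -0.0788]
leverS [0.4514 0.0209 0.19  ] local [-0.1259 -0.0386]
mf [0.497  0.0123 0.14  ] local [-0.0807 -0.049 ]
mr [0.6088 0.0173 0.14  ] local [ 0.0312 -0.0481]
case [ 0.51092541 -0.25015822 -0.22894076] [-0.  -0.8  0.   0.  -0.4  0.5  0.5  0.2]
case [ 0.50856614 -0.25339297 -0.24088892] [-0.3  0.  -0.  -0.   0.6  0.1 -0.2 -0.2]
case [ 0.50953267 -0.25172001 -0.23411383] [ 0.6 -0.3  0.7  0.6 -0.   1.   0.9  0.6 -0.1 -0.4  0.  -0.8  0.8 -0.8
  0.1 -0.7]
[[ 0.55330508 -0.26215915  0.07      ]]
[[ 0.50953267 -0.25172001  0.07      ]]
[[ 0.46576025 -0.24128086  0.07      ]]
A [ 0.55228184 -0.26355801  0.07      ]
G [ 0.50864554 -0.25342284  0.07      ]
B [ 0.4655788  -0.24291433  0.07      ]
top A [ 0.55586439 -0.2633407   0.07      ]
top G [ 0.51008664 -0.25360888  0.07      ]
top B [ 0.46756969 -0.24304208  0.07      ]
```

```bash
cat >> h.py <<'E'
from scipy.spatial.transform import Rotation as Ro
def delta(obs,pos,yaw):
    """shift (cm, tool axes) & rotvec (deg) to tool-down pose with tool x at yaw"""
    R=Ro.from_quat(obs["tool_rot"]); G=Ro.from_euler("z",yaw)*Ro.from_euler("x",np.pi)
    return np.round(R.inv().apply(np.asarray(pos)-obs["position"])*100,2),np.round((R.inv()*G).as_rotvec(degrees=True),2)
E
python3 - <<'E'
from h import *
from rig import robot
print(delta(robot.get_obs(),[.554,-.263,.13],-.234))
E
```

```text
(array([ 39.01, -15.11,   9.21]), array([-1.100e-01,  2.000e-02,  3.849e+01]))
```

drive_tool --targets '[3,-1.1,0.8,0,0,4,7,-2.7,1.6,0,0,9,11,-4.2,2.6,0,0,15,15,-5.8,3.5,0,0,21,19,-7.4,4.5,0,0,27,23,-9,5.4,0,0,33,27,-10.5,6.4,0,0,38.5,31,-12,7.3,0,0,38.5,34.5,-13.4,8.1,0,0,38.5,37,-14.3,8.7,0,0,38.5,38.5,-14.9,9.1,0,0,38.5,39,-15.1,9.2,0,0,38.5]' --grip -0.1 --squeeze 15

```text
time: 1.1
position: [0.5554, -0.2604, 0.1291]
tool_rot: [0.993, -0.115, -0.001, -0.001]
ft_force: [0.2, -0.1, 0.7]
grip_width: 0.0481
```

```bash
python3 - <<'E'
from h import *
from rig import robot
o=robot.get_obs();print(o)
print(delta(o,[.554,-.263,.13],-.234))
t,_=robot.camera("top");s,_=robot.camera("side")
cv2.imwrite("pics/t1.png",cv2.resize(t[190:310,300:500],(800,480))[:,:,::-1])
cv2.imwrite("pics/s1.png",cv2.resize(s[250:400,260:460],(800,600))[:,:,::-1])
E
```

```text
{'time': 1.1, 'q': array([-6.20675524e-01,  6.27859129e-01,  1.54366514e+00,  7.58628437e-04,
        9.72660190e-01,  1.17940494e+00]), 'joint_velocities': array([ 0.0464909 ,  0.01967945, -0.03880532, -0.03592689,  0.01198056,
        0.07893517]), 'joint_torque': array([  0.65437725, -45.26302457, -14.67782646,   0.1824098 ,
        -0.12779703,   0.05406182]), 'position': array([ 0.5553913 , -0.26038028,  0.12907021]), 'tool_rot': array([ 9.93410407e-01, -1.14603606e-01, -9.81688171e-04, -9.02071838e-04]), 'ft_force': array([ 0.16180329, -0.08410275,  0.65742016]), 'moment': array([-0.00727966,  0.02255544, -0.01426248]), 'grip_width': 0.048069732636791256}
(array([-0.08,  0.29, -0.09]), array([-0.09,  0.12,  0.25]))
```

View pics/s1.png

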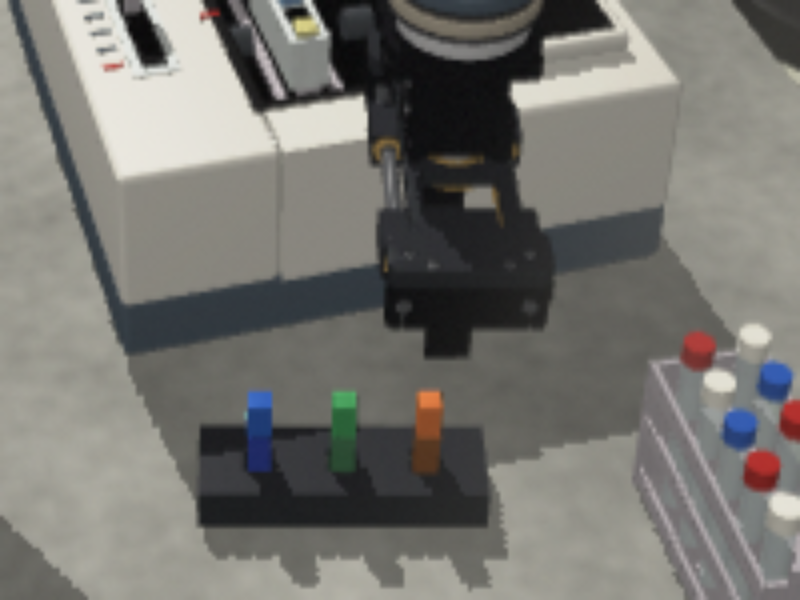

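View pics/t1.png

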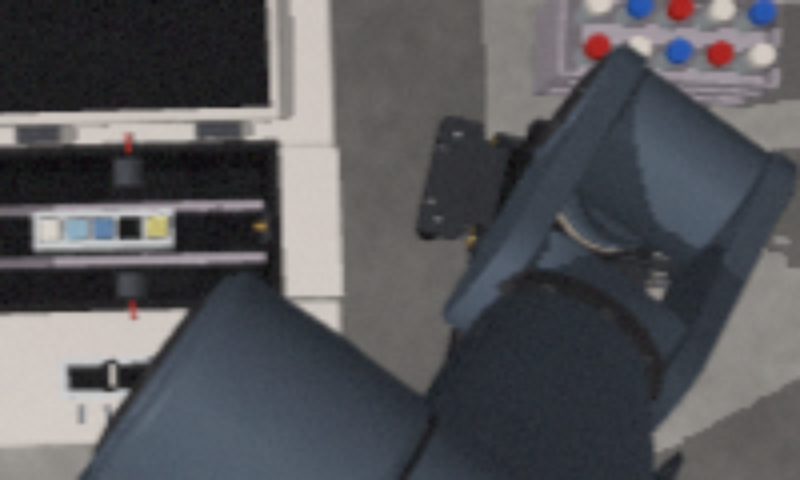

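drive_tool --targets '[0,0,0.5,0,0,0,0,0,1.5,0,0,0,0,0,2.5,0,0,0,0,0,3.5,0,0,0,0,0,4.5,0,0,0,0,0,5.5,0,0,0,0,0,6.5,0,0,0,0,0,7.3,0,0,0,0,0,7.9,0,0,0,0,0,8.2,0,0,0,0,0,8.3,0,0,0,0,0,8.3,0,0,0]'

```text
time: 2.2
position: [0.5543, -0.2639, 0.0474]
tool_rot: [0.993, -0.117, 0.0, 0.0]
ft_force: [-0.4, 0.7, 0.1]
grip_width: 0.0476
```

```bash
python3 - <<'E'
from h import *
from rig import robot
o=robot.get_obs()
print(o["position"],o["ft_force"],delta(o,[.554,-.263,.047],-.234))
s,_=robot.camera("side")
cv2.imwrite("pics/s2.png",cv2.resize(s[310:400,310:430],(800,600),interpolation=cv2.INTER_CUBIC)[:,:,::-1])
E
```

```text
[ 0.55430381 -0.26387232  0.04742053] [-0.38303825  0.6691041   0.08913886] (array([-0.05, -0.08,  0.04]), array([ 0., -0.,  0.]))
```

View pics/s2.png

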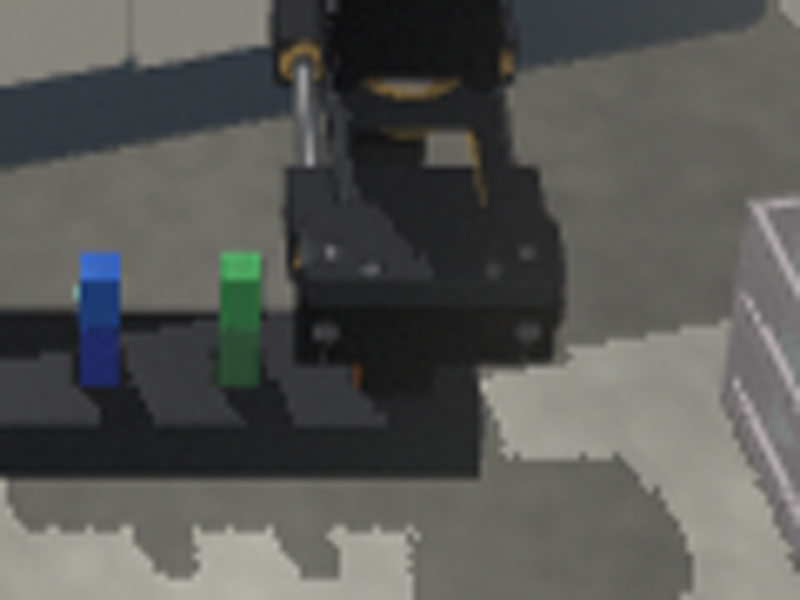

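```bash
python3 - <<'E'
from h import *
from rig import robot
S=robot.calibration("side");o=robot.get_obs();R=Ro.from_quat(o["tool_rot"])
for y in (.024,.039):
  for x in(-.0095,.0095):
    for z in(0,-.01):
      print(x,y,z,((proj(S,o["position"]+R.apply([x,y,z]))[0]-[310,310]+.5)*6.667).round(0))
for x in(.5523,.554):
  for k in(-.00635,.00635): print("std",x,((proj(S,np.array([x,-.2633,.07])+Ro.from_euler("z",-.234).apply([k,-.00635,0]))[0]-[310,310]+.5)*6.667).round(0))
E
```

```text
-0.0095 0.024 0 [362. 372.]
-0.0095 0.024 -0.01 [364. 349.]
0.0095 0.024 0 [423. 371.]
0.0095 0.024 -0.01 [424. 349.]
-0.0095 0.039 0 [366. 407.]
-0.0095 0.039 -0.01 [367. 385.]
0.0095 0.039 0 [427. 407.]
0.0095 0.039 -0.01 [428. 385.]
std 0.5523 [364. 280.]
std 0.5523 [404. 280.]
std 0.554 [369. 279.]
std 0.554 [410. 279.]
```

drive_tool --targets '[-0.1,0,0,0,0,0,-0.2,0,0,0,0,0,-0.2,0,0,0,0,0]'

```text
time: 2.5
position: [0.5522, -0.2634, 0.048]
tool_rot: [0.993, -0.117, 0.0, 0.0]
ft_force: [0.1, 0.6, 0.1]
grip_width: 0.0481
```

drive_tool --targets '[0,0,0,0,0,0,0,0,0,0,0,0,0,0,0,0,0,0,0,0,0,0,0,0,0,0,0,0,0,0,0,0,0,0,0,0,0,0,0,0,0,0]' --grip 1

```text
time: 3.08
position: [0.5522, -0.2634, 0.0475]
tool_rot: [0.993, -0.117, -0.0, -0.0]
ft_force: [0.1, -1.0, -0.3]
grip_width: 0.0125
```

drive_tool --targets '[0,0,-0.4,0,0,0,0,0,-1.2,0,0,0,0,0,-2.5,0,0,0,0,0,-4.5,0,0,0,0,0,-6.5,0,0,0,0,0,-8.5,0,0,0,0,0,-10.5,0,0,0,0,0,-12.5,0,0,0,0,0,-14,0,0,0,0,0,-15,0,0,0,0,0,-15.3,0,0,0,0,0,-15.3,0,0,0]'

```text
time: 4.08
position: [0.5525, -0.2637, 0.2016]
tool_rot: [0.993, -0.117, 0.001, 0.0]
ft_force: [0.9, 0.5, -0.2]
grip_width: 0.0129
```

```bash
python3 - <<'E'
from h import *
from rig import robot
o=robot.get_obs()
print(o["position"],o["ft_force"],o["grip_width"],delta(o,[.553,.0148,.2],.033))
s,_=robot.camera("side")
cv2.imwrite("pics/s3.png",cv2.resize(s[210:390,270:470],(667,600),interpolation=cv2.INTER_CUBIC)[:,:,::-1])
E
```

```text
[ 0.55254739 -0.26366898  0.20160226] [ 0.87044533  0.47233587 -0.20792455] 0.012876244344266494 (array([ -6.42, -27.1 ,   0.13]), array([  0.06,  -0.09, -15.31]))
```

View pics/s3.png

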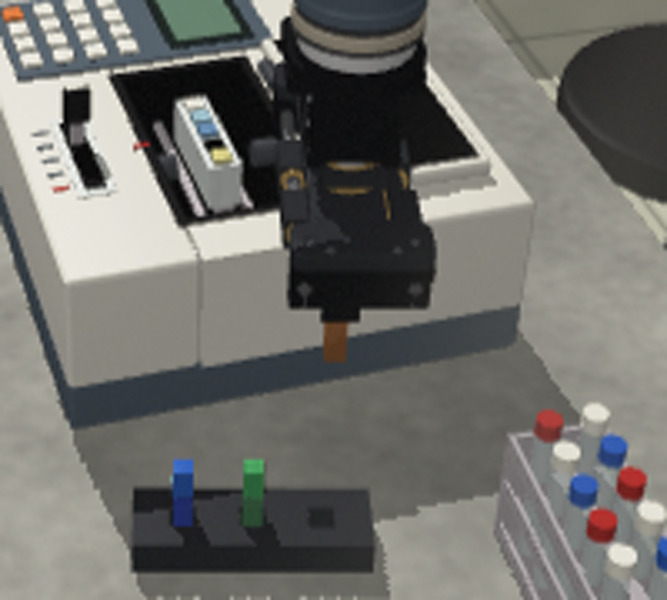

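Amber is held below the fingers at about (336,345), upright. Next I move it over the cell.

drive_tool --targets '[-0.4,-1.8,0,0,0,-2,-1.1,-4.5,0,0,0,-5,-1.8,-7.5,0,0,0,-8,-2.5,-10.5,0,0,0,-11,-3.2,-13.5,0,0,0,-14,-3.9,-16.5,0,0,0,-15.3,-4.6,-19.5,0,0,0,-15.3,-5.3,-22.5,0,0,0,-15.3,-5.9,-25,0,0,0,-15.3,-6.3,-26.5,0,0,0,-15.3,-6.4,-27.1,0,0,0,-15.3,-6.4,-27.1,0,0,0,-15.3]'

```text
time: 5.13
position: [0.5521, 0.0163, 0.1995]
tool_rot: [1.0, 0.018, -0.001, -0.0]
ft_force: [0.4, -0.5, 0.5]
grip_width: 0.0127
```

drive_tool --targets '[0,0,1,0,0,0,0,0,1.5,0,0,0,0,0,1.5,0,0,0,0,0,1.5,0,0,0]'

```text
time: 5.47
position: [0.5524, 0.0139, 0.1846]
tool_rot: [1.0, 0.016, -0.001, -0.0]
ft_force: [0.6, -0.3, 0.2]
grip_width: 0.0125
```

```bash
python3 - <<'E'
from h import *
from rig import robot
o=robot.get_obs()
print(o["position"],o["ft_force"],o["grip_width"],delta(o,[.553,.0148,.185],.033))
s,_=robot.camera("side");t,_=robot.camera("top")
cv2.imwrite("pics/s4r.png",s[:,:,::-1])
cv2.imwrite("pics/s4.png",cv2.resize(s[200:300,290:400],(660,600),interpolation=cv2.INTER_CUBIC)[:,:,::-1])
cv2.imwrite("pics/t4.png",cv2.resize(t[215:305,285:390],(700,600),interpolation=cv2.INTER_CUBIC)[:,:,::-1])
E
```

```text
[0.55240318 0.01393914 0.18455698] [ 0.55380215 -0.28204336  0.18993968] 0.012531842135944216 (array([ 0.06, -0.08, -0.04]), array([-0.01,  0.11, -0.1 ]))
```

View pics/s4.png

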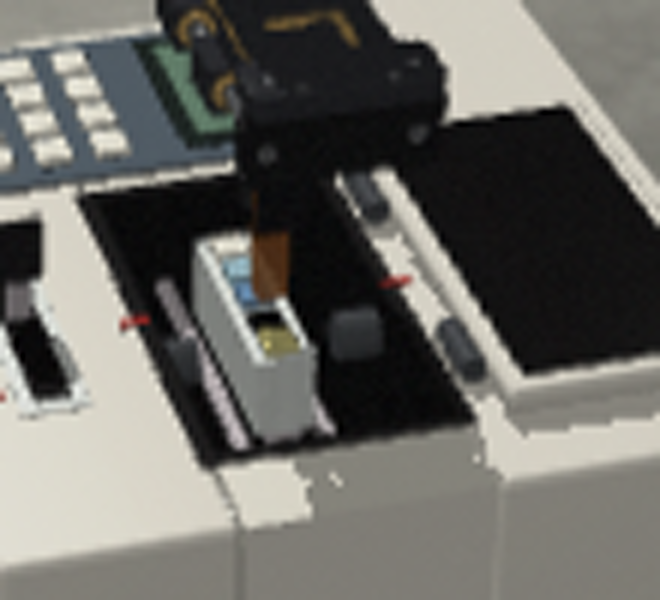

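View pics/t4.png

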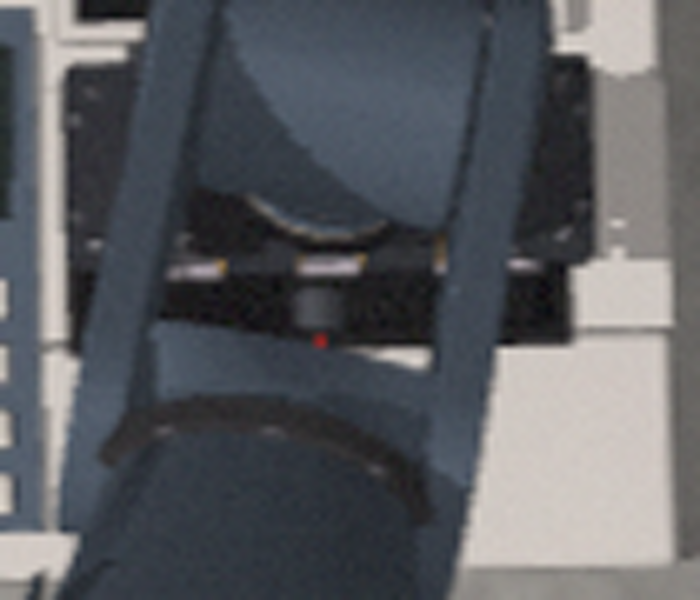

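```bash
python3 - <<'E'
from h import *
from rig import robot
S=robot.calibration("side");o=robot.get_obs();R=Ro.from_quat(o["tool_rot"])
s=cv2.imread("pics/s4r.png")
k=16
cv2.imwrite("pics/s4z.png",cv2.resize(s[232:265,318:350],(32*k,33*k),interpolation=cv2.INTER_CUBIC))
f=lambda p:((proj(S,p)[0]-[318,232]+.5)*k).round(0)
print(o["position"],o["time"])
for x in(-1,1):
  for y in(1,-1):
    print("foot",x,y,f(o["position"]+R.apply([x*.00625,y*.00625,.037])))
Q=[.033]
for x in(-1,1):
  for y in(-1,1):
    w=np.array([.553,.0148,.132])+Ro.from_euler("z",.033).apply([x*.00775,y*.00775,0]); print("cell",x,y,f(w))
E
```

```text
[0.55297979 0.01415049 0.18537113] 5.5667
foot -1 1 [241. 279.]
foot -1 -1 [218. 235.]
foot 1 1 [320. 267.]
foot 1 -1 [296. 223.]
cell -1 -1 [232. 371.]
cell -1 1 [204. 317.]
cell 1 -1 [329. 356.]
cell 1 1 [300. 302.]
```

View pics/s4z.png

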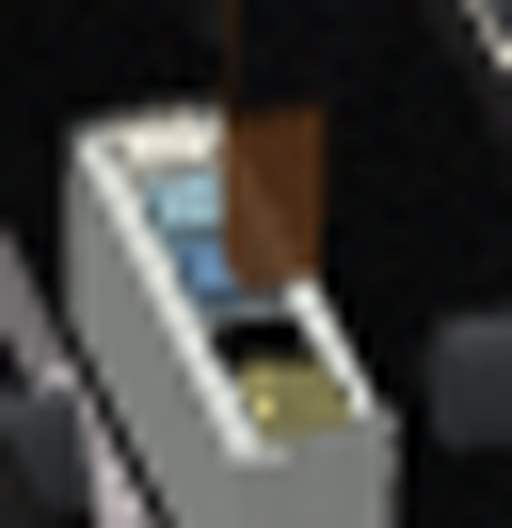

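drive_tool --targets '[0,0,0.3,0,0,0,0,0,0.7,0,0,0,0,0,1.1,0,0,0,0,0,1.2,0,0,0,0,0,1.2,0,0,0,0,0,1.2,0,0,0]'

```text
time: 6.07
position: [0.5528, 0.0151, 0.1734]
tool_rot: [1.0, 0.016, -0.0, -0.0]
ft_force: [-0.3, 0.7, 0.2]
grip_width: 0.0127
```

```bash
python3 - <<'E'
from h import *
from rig import robot
S=robot.calibration("side");o=robot.get_obs();R=Ro.from_quat(o["tool_rot"])
s,_=robot.camera("side");s=s[:,:,::-1]
print(o["position"],o["time"],o["ft_force"],delta(o,[.5527,.0148,.173],.033))
k=16
cv2.imwrite("pics/s5z.png",cv2.resize(s[232:265,318:350],(32*k,33*k),interpolation=cv2.INTER_CUBIC))
f=lambda p:((proj(S,p)[0]-[318,232]+.5)*k).round(0)
for x in(-1,1):
  for y in(1,-1):
    print("foot",x,y,f(o["position"]+R.apply([x*.00625,y*.00625,.0375])))
for x,y in((-.0125,.065),(.0125,.065),(.0125,-.029),(-.0125,-.029)):
    w=np.array([.5527,.0148,.132])+Ro.from_euler("z",.033).apply([x,y,0]); print("car",x,y,f(w))
E
```

```text
[0.55279942 0.0150503  0.17340894] 6.0667 [-0.29074548  0.7323519   0.19756878] (array([-0.01,  0.02,  0.04]), array([-0.  ,  0.02, -0.  ]))
foot -1 1 [238. 343.]
foot -1 -1 [215. 299.]
foot 1 1 [315. 331.]
foot 1 -1 [292. 287.]
car -0.0125 0.065 [ 74. 127.]
car 0.0125 0.065 [223. 105.]
car 0.0125 -0.029 [398. 428.]
car -0.0125 -0.029 [240. 453.]
```

View pics/s5z.png

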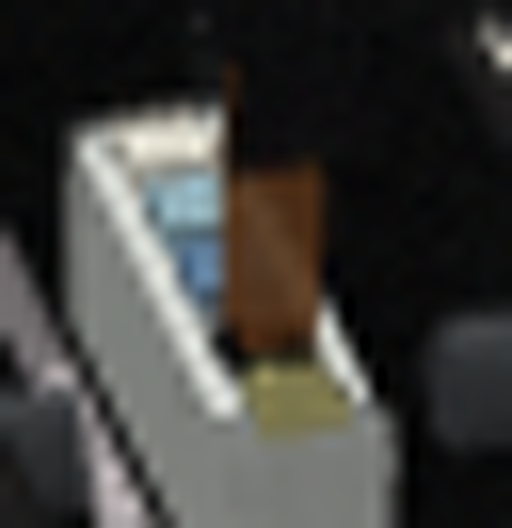

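Projected carriage outline matches the picture to about 0.5 px, and the foot is centred over cell 4. Next I lower slowly while watching force.

drive_tool --targets '[0,0,0.1,0,0,0,0,0,0.2,0,0,0,0,0,0.3,0,0,0,0,0,0.4,0,0,0,0,0,0.5,0,0,0,0,0,0.6,0,0,0,0,0,0.6,0,0,0]'

```text
time: 6.7
position: [0.5527, 0.015, 0.1673]
tool_rot: [1.0, 0.016, -0.0, -0.0]
ft_force: [0.2, 0.0, -0.5]
grip_width: 0.0125
```

drive_tool --targets '[0,0,0.1,0,0,0,0,0,0.2,0,0,0,0,0,0.3,0,0,0,0,0,0.4,0,0,0,0,0,0.5,0,0,0,0,0,0.6,0,0,0,0,0,0.6,0,0,0]'

```text
time: 7.28
position: [0.5527, 0.015, 0.1613]
tool_rot: [1.0, 0.016, -0.0, -0.0]
ft_force: [-0.2, -0.0, -0.1]
grip_width: 0.0123
```

```bash
python3 - <<'E'
from h import *
from rig import robot
s,_=robot.camera("side");s=s[:,:,::-1]
k=16
cv2.imwrite("pics/s6z.png",cv2.resize(s[232:265,318:350],(32*k,33*k),interpolation=cv2.INTER_CUBIC))
print(robot.get_obs()["ft_force"])
E
```

```text
[-0.2695356   0.19788225  0.50989436]
```

View pics/s6z.png

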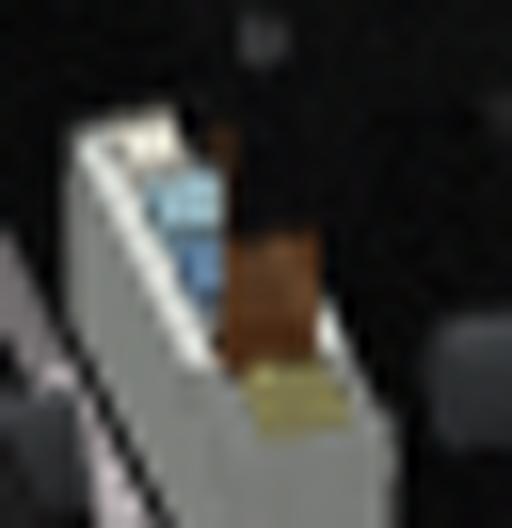

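It's in the cell with no force. Continuing down.

drive_tool --targets '[0,0,0.15,0,0,0,0,0,0.3,0,0,0,0,0,0.45,0,0,0,0,0,0.6,0,0,0,0,0,0.8,0,0,0,0,0,1.0,0,0,0,0,0,1.2,0,0,0,0,0,1.35,0,0,0,0,0,1.5,0,0,0,0,0,1.5,0,0,0]'

```text
time: 8.17
position: [0.5527, 0.015, 0.1462]
tool_rot: [1.0, 0.016, -0.0, -0.0]
ft_force: [1.1, -0.2, 0.8]
grip_width: 0.0123
```

drive_tool --targets '[0,0,0.06,0,0,0,0,0,0.12,0,0,0,0,0,0.18,0,0,0,0,0,0.24,0,0,0,0,0,0.3,0,0,0,0,0,0.3,0,0,0]'

```text
time: 8.67
position: [0.5528, 0.015, 0.1435]
tool_rot: [1.0, 0.016, -0.0, -0.0]
ft_force: [-0.4, -0.4, -0.5]
grip_width: 0.0127
```

drive_tool --targets '[0,0,0.05,0,0,0,0,0,0.1,0,0,0,0,0,0.15,0,0,0,0,0,0.15,0,0,0]'

```text
time: 9.0
position: [0.5528, 0.015, 0.1419]
tool_rot: [1.0, 0.016, -0.0, -0.0]
ft_force: [-0.3, 0.8, -0.6]
grip_width: 0.0122
```

drive_tool --targets '[0,0,0,0,0,0,0,0,0,0,0,0,0,0,0,0,0,0,0,0,0,0,0,0,0,0,0,0,0,0]' --grip 0.08

```text
time: 9.42
position: [0.5529, 0.015, 0.1421]
tool_rot: [1.0, 0.016, 0.0, -0.0]
ft_force: [0.4, 0.0, -0.5]
grip_width: 0.0361
```

drive_tool --targets '[0,0,-0.4,0,0,0,0,0,-1,0,0,0,0,0,-2,0,0,0,0,0,-3.5,0,0,0,0,0,-5,0,0,0,0,0,-6.5,0,0,0,0,0,-8,0,0,0,0,0,-9,0,0,0,0,0,-9.3,0,0,0,0,0,-9.3,0,0,0]'

```text
time: 10.25
position: [0.5535, 0.0149, 0.2364]
tool_rot: [1.0, 0.016, 0.001, 0.0]
ft_force: [-0.1, -0.0, 0.2]
grip_width: 0.0403
```

```bash
python3 - <<'E'
from h import *
from rig import robot
o=robot.get_obs();print(o["position"],o["time"],o["ft_force"],o["grip_width"])
s,_=robot.camera("side");s=s[:,:,::-1]
cv2.imwrite("pics/s7r.png",s)
cv2.imwrite("pics/s7.png",cv2.resize(s[205:275,280:370],(771,600),interpolation=cv2.INTER_CUBIC))
E
```

```text
[0.55347931 0.01491685 0.23641474] 10.25 [-0.11576668 -0.04564401  0.17206664] 0.04027870057734889
```

View pics/s7.png

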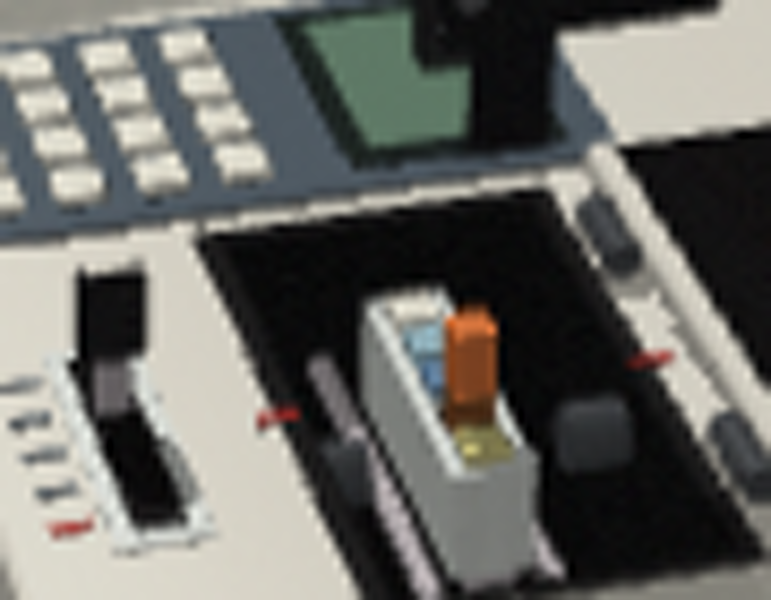

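```bash
python3 - <<'E'
from h import *
from rig import robot
S=robot.calibration("side");T=robot.calibration("top")
w=ray(T,unc([(287,460)],285,215,700/105)[0],.19);print("lever top",w)
f=lambda p:((proj(S,p)[0]-[280,205]+.5)*8.57).round(0)
Y=Ro.from_euler("z",.033)
for z,n in((.19,"top"),(.16,"bot")):
  for x in(-.01,.01):
    for y in(-.005,.005): print(n,x,y,f(np.array([w[0],w[1],z])+Y.apply([x,y,0])))
for x in(-1,1):
  for y in(-1,1): print("cap",f(np.array([.5527,.0149,.164])+Y.apply([x*.00635,y*.00635,0])))
E
```

```text
lever top [0.45203441 0.02696131 0.19      ]
top -0.01 -0.005 [ 79. 278.]
top -0.01 0.005 [ 72. 259.]
top 0.01 -0.005 [150. 268.]
top 0.01 0.005 [141. 249.]
bot -0.01 -0.005 [ 83. 368.]
bot -0.01 0.005 [ 75. 349.]
bot 0.01 -0.005 [152. 357.]
bot 0.01 0.005 [144. 338.]
cap [454. 334.]
cap [441. 310.]
cap [497. 327.]
cap [484. 304.]
```

```bash
python3 - <<'E'
from h import *
from rig import robot
print(delta(robot.get_obs(),[.4515,.0275,.235],.033), robot.get_obs()["position"])
E
```

```text
(array([-10.09,  -1.58,   0.03]), array([ 0.01, -0.03, -0.01])) [0.55282085 0.01500634 0.23538167]
```

drive_tool --targets '[-0.6,-0.1,0,0,0,0,-2,-0.3,0,0,0,0,-4,-0.6,0,0,0,0,-6,-0.9,0,0,0,0,-8,-1.3,0,0,0,0,-9.5,-1.5,0,0,0,0,-10.1,-1.6,0,0,0,0,-10.1,-1.6,0,0,0,0]'

```text
time: 10.97
position: [0.4491, 0.0281, 0.2344]
tool_rot: [1.0, 0.017, -0.002, -0.0]
ft_force: [0.5, -1.2, 0.7]
grip_width: 0.0401
```

drive_tool --targets '[0,0,0.6,0,0,0,0,0,1.6,0,0,0,0,0,2.6,0,0,0,0,0,3.2,0,0,0,0,0,3.5,0,0,0,0,0,3.5,0,0,0]'

```text
time: 11.47
position: [0.4516, 0.0276, 0.1991]
tool_rot: [1.0, 0.016, -0.001, -0.0]
ft_force: [0.2, -0.6, 0.6]
grip_width: 0.0401
```

```bash
python3 - <<'E'
from h import *
from rig import robot
o=robot.get_obs();print(o["position"],o["time"],o["ft_force"],o["grip_width"])
s,_=robot.camera("side");s=s[:,:,::-1]
cv2.imwrite("pics/s8.png",cv2.resize(s[195:285,265:385],(800,600),interpolation=cv2.INTER_CUBIC))
E
```

```text
[0.45157399 0.02756448 0.199103  ] 11.4667 [ 0.20180118 -0.56855511  0.62315085] 0.04011385641838977
```

View pics/s8.png

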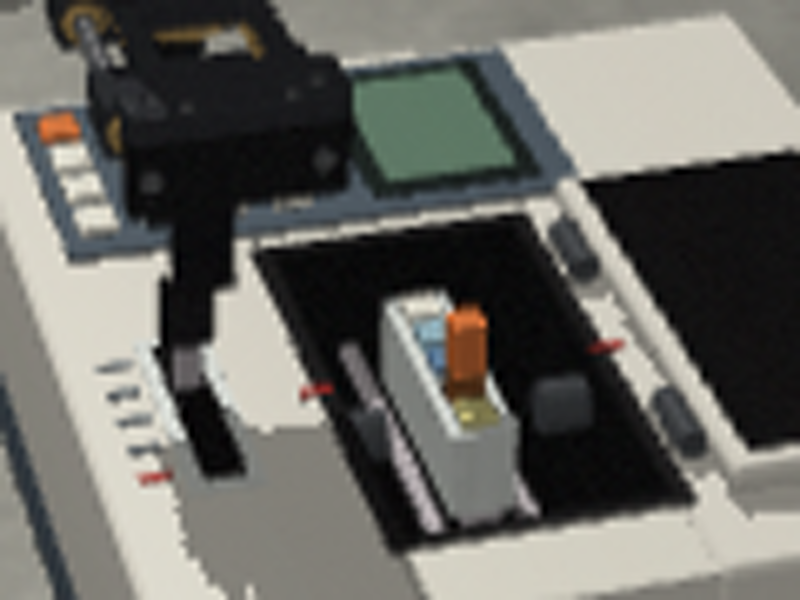

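drive_tool --targets '[0,0,0.5,0,0,0,0,0,1.3,0,0,0,0,0,2.2,0,0,0,0,0,3,0,0,0,0,0,3.4,0,0,0,0,0,3.4,0,0,0]'

```text
time: 12.02
position: [0.4506, 0.0278, 0.165]
tool_rot: [1.0, 0.016, -0.001, -0.0]
ft_force: [0.7, 0.6, 0.6]
grip_width: 0.0399
```

```bash
python3 - <<'E'
from h import *
from rig import robot
o=robot.get_obs();print(o["position"],o["time"],o["ft_force"],o["grip_width"])
s,_=robot.camera("side");s=s[:,:,::-1]
cv2.imwrite("pics/s9.png",cv2.resize(s[195:285,265:385],(800,600),interpolation=cv2.INTER_CUBIC))
E
```

```text
[0.4506111  0.02780265 0.16499495] 12.0167 [0.73422863 0.56452129 0.58219462] 0.039947686433784435
```

View pics/s9.png

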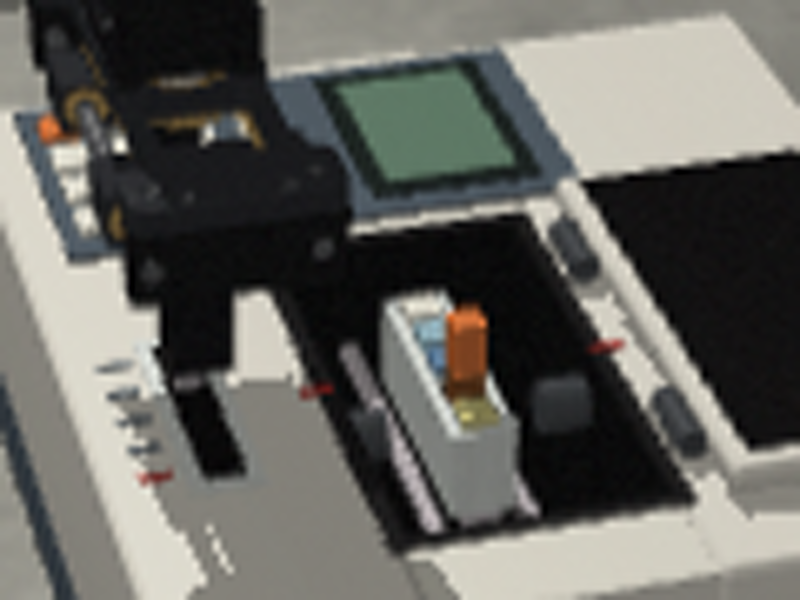

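drive_tool --targets '[0,0.3,0,0,0,0,0,0.6,0,0,0,0,0,0.9,0,0,0,0,0,1.2,0,0,0,0,0,1.5,0,0,0,0,0,1.8,0,0,0,0,0,2.1,0,0,0,0,0,2.4,0,0,0,0,0,2.6,0,0,0,0,0,2.6,0,0,0]'

```text
$.targets: bad value
```

```bash
cat > f.py <<'E'
from h import *
from rig import robot
import sys
F=[]
for i in range(4):
    s,_=robot.camera("side"); F.append(robot.get_obs()["ft_force"])
o=robot.get_obs();print(o["position"].round(4),o["time"],np.mean(F,0).round(2),np.std(F,0).round(2))
s=s[:,:,::-1]; cv2.imwrite(f"pics/{sys.argv[1]}.png",cv2.resize(s[195:285,265:385],(800,600),interpolation=cv2.INTER_CUBIC))
E
python3 f.py a1
```

```text
[0.4517 0.0276 0.1664] 12.2667 [-0.25  0.17  0.2 ] [0.3  0.62 0.25]
```

View pics/a1.png

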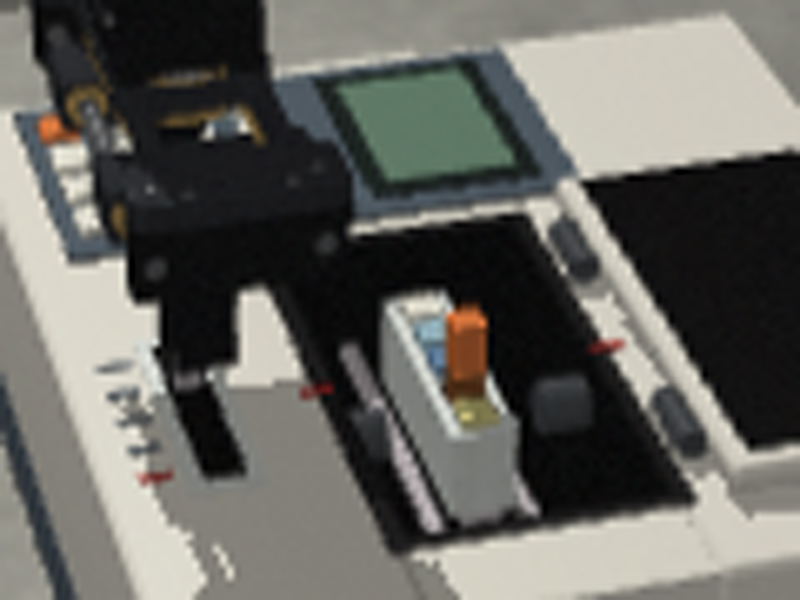

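The last row was one number short, so the call was refused. Resending.

drive_tool --targets '[0,0.3,0,0,0,0,0,0.6,0,0,0,0,0,0.9,0,0,0,0,0,1.2,0,0,0,0,0,1.5,0,0,0,0,0,1.8,0,0,0,0,0,2.1,0,0,0,0,0,2.4,0,0,0,0,0,2.4,0,0,0,0]'

```text
time: 13.02
position: [0.452, 0.0049, 0.166]
tool_rot: [1.0, 0.015, -0.0, -0.002]
ft_force: [0.8, 4.4, 1.7]
grip_width: 0.0401
```

```bash
python3 f.py a2
```

```text
[0.4521 0.0043 0.166 ] 13.2167 [0.58 4.55 0.65] [0.18 0.23 0.56]
```

View pics/a2.png

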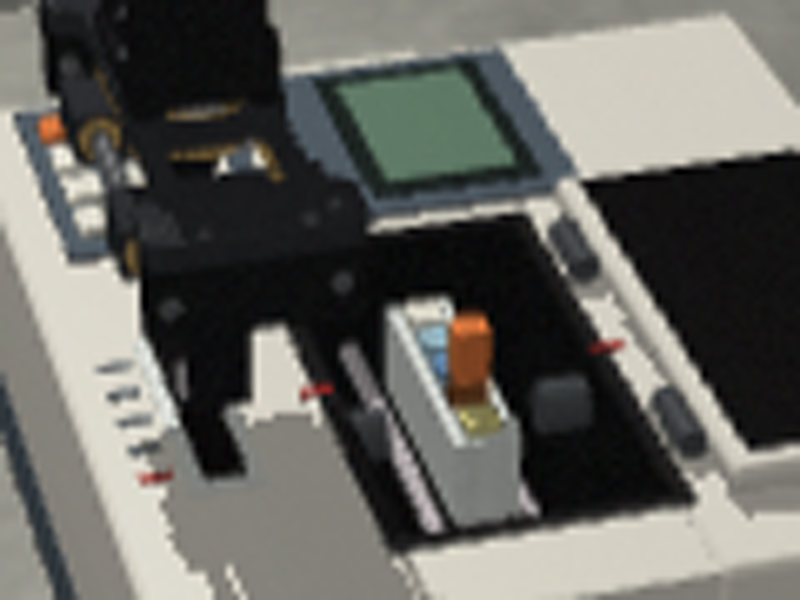

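Engaged at 4.6 N, with the carriage just starting to move.

drive_tool --targets '[0,0.2,0,0,0,0,0,0.4,0,0,0,0,0,0.6,0,0,0,0,0,0.8,0,0,0,0,0,1.0,0,0,0,0,0,1.2,0,0,0,0,0,1.4,0,0,0,0,0,1.6,0,0,0,0,0,1.6,0,0,0,0,0,1.6,0,0,0,0]'

```text
time: 14.05
position: [0.4526, -0.0118, 0.166]
tool_rot: [1.0, 0.016, -0.0, -0.001]
ft_force: [0.1, 4.1, 0.3]
grip_width: 0.0401
```

```bash
python3 f.py a3
```

```text
[ 0.4526 -0.012   0.166 ] 14.25 [0.88 5.16 0.26] [0.49 0.43 0.31]
```

View pics/a3.png

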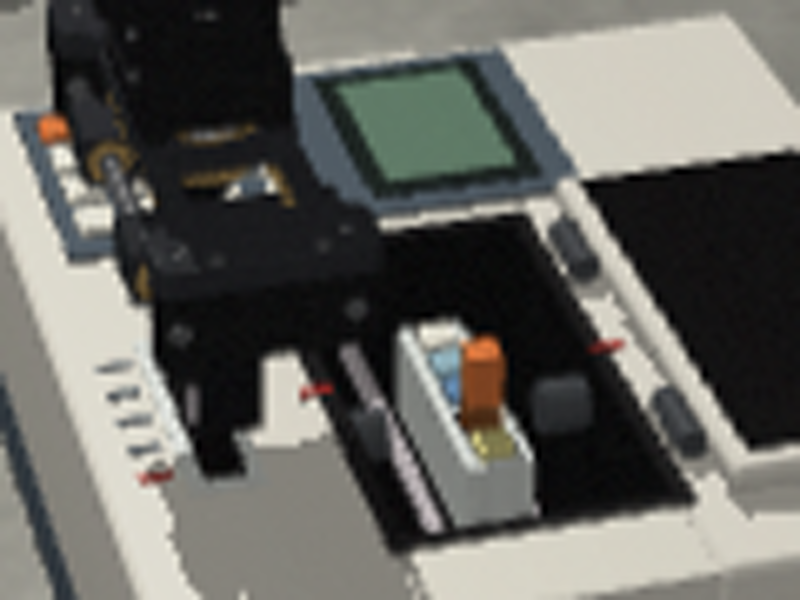

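drive_tool --targets '[0,0.2,0,0,0,0,0,0.4,0,0,0,0,0,0.6,0,0,0,0,0,0.8,0,0,0,0,0,1.0,0,0,0,0,0,1.2,0,0,0,0,0,1.4,0,0,0,0,0,1.6,0,0,0,0,0,1.75,0,0,0,0,0,1.75,0,0,0,0]'

```text
time: 15.08
position: [0.4531, -0.0292, 0.166]
tool_rot: [1.0, 0.016, -0.0, -0.001]
ft_force: [0.7, 4.7, 1.1]
grip_width: 0.0401
```

```bash
python3 f.py a4
```

```text
[ 0.4531 -0.0295  0.166 ] 15.2833 [0.9  4.58 0.28] [0.23 0.22 0.35]
```

View pics/a4.png

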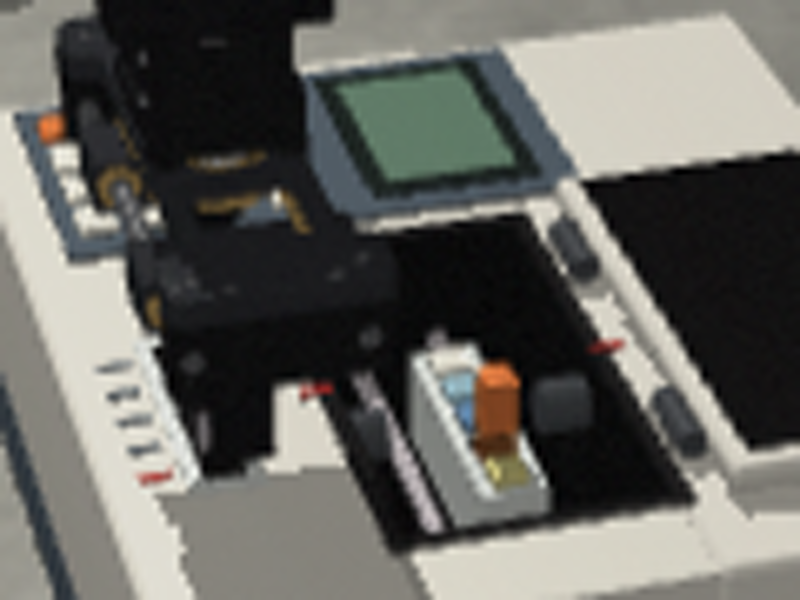

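drive_tool --targets '[0,0.12,0,0,0,0,0,0.24,0,0,0,0,0,0.36,0,0,0,0,0,0.48,0,0,0,0,0,0.6,0,0,0,0,0,0.7,0,0,0,0,0,0.8,0,0,0,0,0,0.9,0,0,0,0,0,1.0,0,0,0,0,0,1.1,0,0,0,0,0,1.2,0,0,0,0,0,1.2,0,0,0,0]'

```text
time: 16.28
position: [0.4538, -0.0424, 0.1661]
tool_rot: [1.0, 0.016, 0.0, 0.0]
ft_force: [-0.1, -0.8, -0.0]
grip_width: 0.04
```

```bash
python3 f.py a5
```

```text
[ 0.4536 -0.0419  0.166 ] 16.4833 [-0.1  -0.03  0.04] [0.62 0.4  0.19]
```

View pics/a5.png

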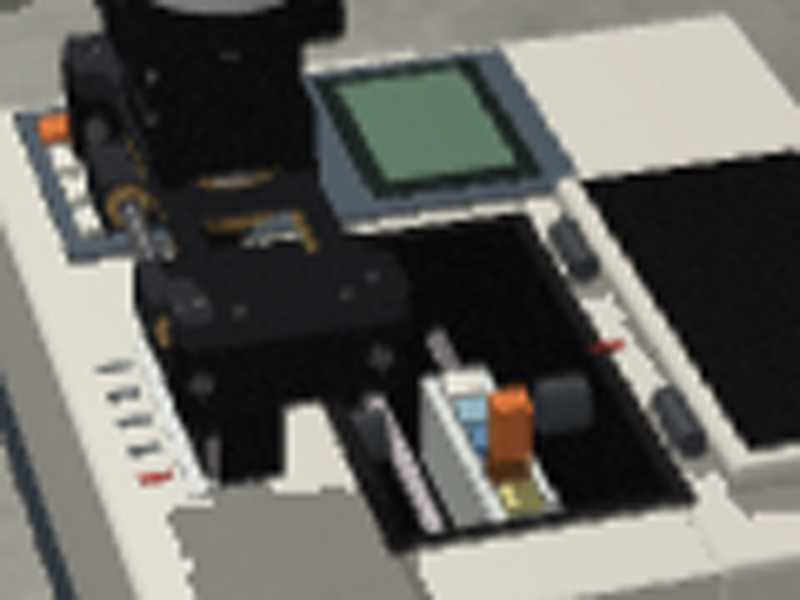

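drive_tool --targets '[0,0.06,0,0,0,0,0,0.12,0,0,0,0,0,0.18,0,0,0,0,0,0.24,0,0,0,0,0,0.3,0,0,0,0,0,0.36,0,0,0,0,0,0.4,0,0,0,0]'

```text
time: 17.07
position: [0.4537, -0.0453, 0.166]
tool_rot: [1.0, 0.016, -0.0, -0.001]
ft_force: [0.3, 3.3, 0.2]
grip_width: 0.0402
```

drive_tool --targets '[0,0.03,0,0,0,0,0,0.06,0,0,0,0,0,0.09,0,0,0,0]'

```text
time: 17.32
position: [0.4536, -0.046, 0.166]
tool_rot: [1.0, 0.016, -0.0, -0.001]
ft_force: [0.2, 5.6, 0.1]
grip_width: 0.04
```

drive_tool --targets '[0,0.02,0,0,0,0,0,0.04,0,0,0,0,0,0.04,0,0,0,0]'

```text
time: 17.57
position: [0.4536, -0.0463, 0.166]
tool_rot: [1.0, 0.016, -0.0, -0.001]
ft_force: [0.1, 5.3, 0.1]
grip_width: 0.0401
```

drive_tool --targets '[0,0.02,0,0,0,0,0,0.04,0,0,0,0,0,0.04,0,0,0,0]'

```text
time: 17.82
position: [0.4536, -0.0466, 0.166]
tool_rot: [1.0, 0.016, -0.0, -0.001]
ft_force: [0.2, 6.5, 0.8]
grip_width: 0.0397
```

```bash
python3 f.py a6
```

```text
[ 0.4536 -0.0466  0.166 ] 18.0167 [0.75 5.94 0.38] [0.28 1.   0.28]
```

drive_tool --targets '[0,0.02,0,0,0,0,0,0.04,0,0,0,0,0,0.04,0,0,0,0]'

```text
time: 18.27
position: [0.4536, -0.047, 0.166]
tool_rot: [1.0, 0.016, -0.0, -0.001]
ft_force: [0.7, 5.6, 0.9]
grip_width: 0.0401
```

```bash
python3 f.py a7
```

```text
[ 0.4537 -0.0471  0.166 ] 18.4667 [0.79 5.48 0.59] [0.41 0.2  0.61]
```

drive_tool --targets '[0,0.02,0,0,0,0,0,0.04,0,0,0,0,0,0.04,0,0,0,0]'

```text
time: 18.72
position: [0.4536, -0.0473, 0.1659]
tool_rot: [1.0, 0.016, -0.0, -0.001]
ft_force: [1.2, 6.0, -1.0]
grip_width: 0.0401
```

```bash
python3 f.py a8
```

```text
[ 0.4536 -0.0473  0.166 ] 18.9167 [1.   5.62 0.54] [0.32 0.5  0.79]
```

drive_tool --targets '[0,0.02,0,0,0,0,0,0.04,0,0,0,0,0,0.04,0,0,0,0,0,0.04,0,0,0,0]'

```text
time: 19.25
position: [0.4536, -0.0475, 0.1659]
tool_rot: [1.0, 0.016, -0.0, -0.001]
ft_force: [0.7, 5.9, 0.5]
grip_width: 0.0405
```

drive_tool --targets '[0,0.02,0,0,0,0,0,0.04,0,0,0,0,0,0.04,0,0,0,0,0,0.04,0,0,0,0]'

```text
time: 19.58
position: [0.4536, -0.0477, 0.1659]
tool_rot: [1.0, 0.016, -0.0, -0.001]
ft_force: [1.5, 7.0, 0.3]
grip_width: 0.0399
```

```bash
python3 f.py a9
```

```text
[ 0.4536 -0.0477  0.1659] 19.7833 [1.08 6.87 0.15] [0.42 0.65 0.28]
```

drive_tool --targets '[0,0.02,0,0,0,0,0,0.04,0,0,0,0,0,0.06,0,0,0,0,0,0.06,0,0,0,0]'

```text
time: 20.12
position: [0.4535, -0.0479, 0.1659]
tool_rot: [1.0, 0.016, -0.0, -0.002]
ft_force: [1.3, 7.9, 1.0]
grip_width: 0.0401
```

```bash
python3 f.py b1
```

```text
[ 0.4536 -0.0479  0.1659] 20.3167 [1.31 8.23 0.69] [0.63 0.43 0.45]
```

drive_tool --targets '[0,0.02,0,0,0,0,0,0.04,0,0,0,0,0,0.06,0,0,0,0,0,0.08,0,0,0,0,0,0.08,0,0,0,0]'

```text
time: 20.73
position: [0.4535, -0.0483, 0.1659]
tool_rot: [1.0, 0.015, -0.0, -0.002]
ft_force: [2.6, 9.4, 0.5]
grip_width: 0.0402
```

```bash
python3 f.py b2
```

```text
[ 0.4535 -0.0483  0.1659] 20.9333 [0.92 9.4  0.67] [0.31 0.12 0.24]
```

drive_tool --targets '[0,0.02,0,0,0,0,0,0.04,0,0,0,0,0,0.05,0,0,0,0,0,0.05,0,0,0,0,0,0.05,0,0,0,0,0,0.05,0,0,0,0,0,0.05,0,0,0,0,0,0.05,0,0,0,0,0,0.05,0,0,0,0,0,0.05,0,0,0,0,0,0.05,0,0,0,0,0,0.05,0,0,0,0]'

```text
time: 21.93
position: [0.4534, -0.0485, 0.1658]
tool_rot: [1.0, 0.015, -0.0, -0.003]
ft_force: [1.9, 11.2, 0.6]
grip_width: 0.04
```

```bash
python3 f.py b3
```

```text
[ 0.4534 -0.0484  0.1658] 22.1333 [ 1.59 10.94  0.99] [0.38 0.22 0.37]
```

View pics/b3.png

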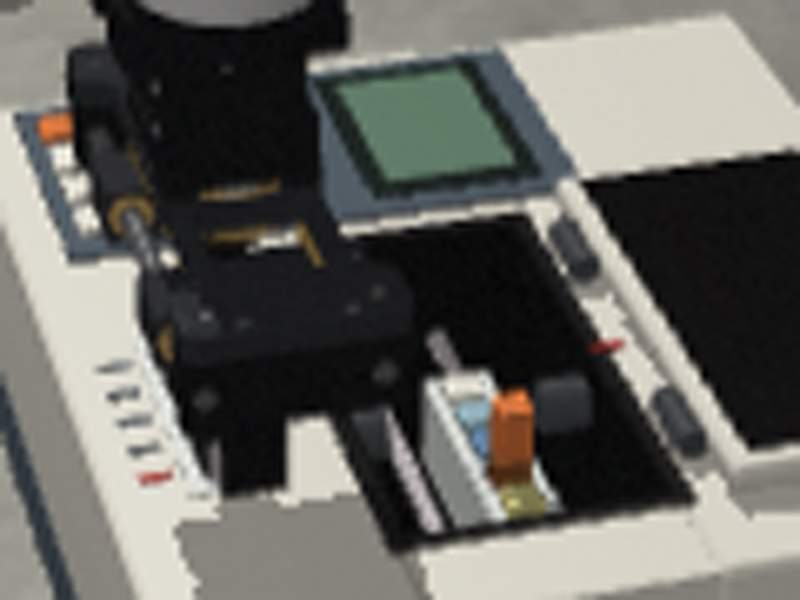

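drive_tool --targets '[0,0,0,0,0,0,0,0,0,0,0,0,0,0,0,0,0,0,0,0,0,0,0,0,0,0,0,0,0,0,0,0,0,0,0,0,0,0,0,0,0,0,0,0,0,0,0,0,0,0,0,0,0,0,0,0,0,0,0,0,0,0,0,0,0,0,0,0,0,0,0,0]'

```text
time: 23.13
position: [0.4534, -0.0484, 0.1658]
tool_rot: [1.0, 0.015, -0.0, -0.003]
ft_force: [2.1, 11.0, 0.7]
grip_width: 0.0404
```

Held firmly for about 2 s at 9–11 N (about 4–5 N on the screw). Now I back off and bring the other finger up.

drive_tool --targets '[0,-0.1,0,0,0,0,0,-0.25,0,0,0,0,0,-0.5,0,0,0,0,0,-0.9,0,0,0,0,0,-1.4,0,0,0,0,0,-1.9,0,0,0,0,0,-2.4,0,0,0,0,0,-2.8,0,0,0,0,0,-3.1,0,0,0,0,0,-3.3,0,0,0,0,0,-3.4,0,0,0,0,0,-3.4,0,0,0,0]'

```text
time: 24.13
position: [0.4529, -0.0169, 0.1661]
tool_rot: [1.0, 0.017, 0.0, 0.0]
ft_force: [-0.2, -0.0, 0.0]
grip_width: 0.0399
```

```bash
python3 f.py c1
```

```text
[ 0.4529 -0.0172  0.1661] 24.3333 [ 0.23  0.24 -0.03] [0.42 0.59 0.49]
```

View pics/c1.png

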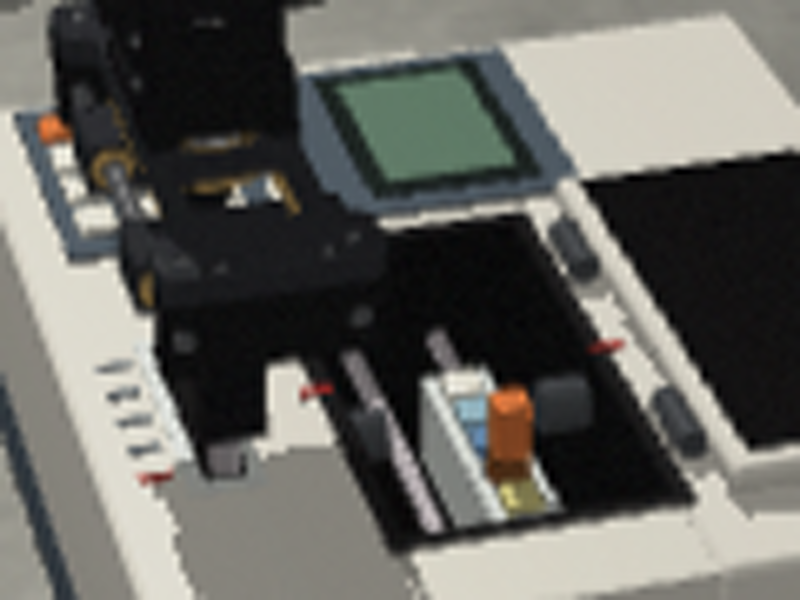

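drive_tool --targets '[0,-0.15,0,0,0,0,0,-0.3,0,0,0,0,0,-0.45,0,0,0,0,0,-0.6,0,0,0,0,0,-0.75,0,0,0,0,0,-0.9,0,0,0,0,0,-1.0,0,0,0,0]'

```text
time: 24.92
position: [0.4529, -0.0084, 0.1662]
tool_rot: [1.0, 0.017, 0.0, 0.002]
ft_force: [-0.4, -7.4, -0.4]
grip_width: 0.0398
```

```bash
python3 f.py c2
```

```text
[ 0.4528 -0.0081  0.1661] 25.1167 [-1.12 -5.5  -0.53] [0.21 0.57 0.78]
```

drive_tool --targets '[0,-0.1,0,0,0,0,0,-0.2,0,0,0,0,0,-0.3,0,0,0,0,0,-0.4,0,0,0,0]'

```text
time: 25.45
position: [0.4528, -0.0049, 0.1662]
tool_rot: [1.0, 0.017, 0.0, 0.002]
ft_force: [-2.3, -9.6, -0.5]
grip_width: 0.0401
```

drive_tool --targets '[0,-0.08,0,0,0,0,0,-0.16,0,0,0,0,0,-0.2,0,0,0,0]'

```text
time: 25.7
position: [0.4525, -0.0023, 0.1661]
tool_rot: [1.0, 0.017, 0.0, 0.001]
ft_force: [-0.1, -3.4, -0.9]
grip_width: 0.0396
```

```bash
python3 f.py c3
```

```text
[ 0.4522 -0.0006  0.166 ] 25.9 [ 0.28 -0.2   0.09] [0.44 0.49 0.68]
```

View pics/c3.png

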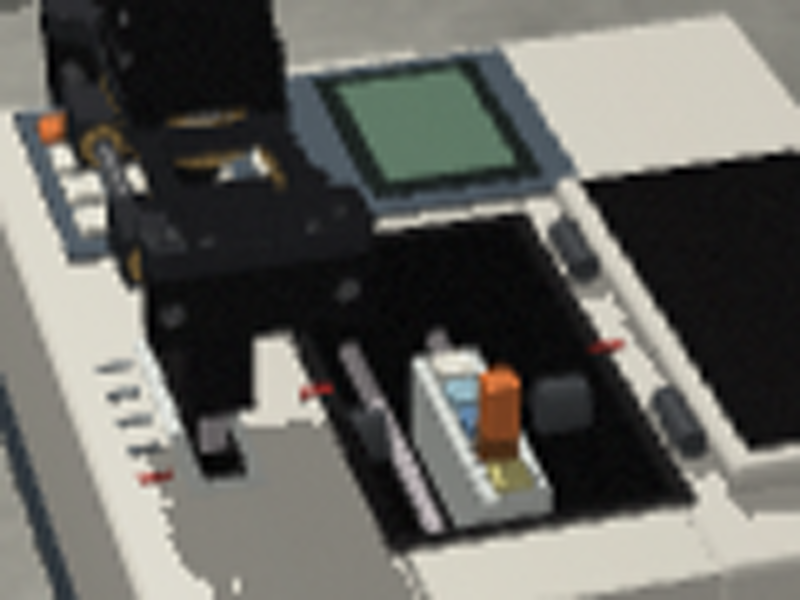

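Now in notch 2 (amber cap at (500,370), force zero). Resting 1 s.

drive_tool --targets '[0,0,0,0,0,0,0,0,0,0,0,0,0,0,0,0,0,0,0,0,0,0,0,0,0,0,0,0,0,0,0,0,0,0,0,0,0,0,0,0,0,0,0,0,0,0,0,0,0,0,0,0,0,0,0,0,0,0,0,0,0,0,0,0,0,0,0,0,0,0,0,0]'

```text
time: 26.9
position: [0.4523, -0.001, 0.1661]
tool_rot: [1.0, 0.016, 0.0, -0.0]
ft_force: [0.7, -0.0, 0.1]
grip_width: 0.0402
```

drive_tool --targets '[0,-0.15,0,0,0,0,0,-0.3,0,0,0,0,0,-0.45,0,0,0,0,0,-0.6,0,0,0,0,0,-0.75,0,0,0,0,0,-0.9,0,0,0,0,0,-1.05,0,0,0,0,0,-1.2,0,0,0,0]'

```text
time: 27.57
position: [0.4522, 0.0096, 0.1662]
tool_rot: [1.0, 0.017, 0.0, 0.002]
ft_force: [-0.3, -7.4, -0.1]
grip_width: 0.0403
```

drive_tool --targets '[0,-0.08,0,0,0,0,0,-0.16,0,0,0,0,0,-0.24,0,0,0,0,0,-0.24,0,0,0,0]'

```text
time: 27.9
position: [0.4521, 0.0119, 0.1661]
tool_rot: [1.0, 0.017, 0.0, 0.002]
ft_force: [-0.8, -5.6, -1.1]
grip_width: 0.0402
```

drive_tool --targets '[0,-0.08,0,0,0,0,0,-0.16,0,0,0,0,0,-0.24,0,0,0,0,0,-0.24,0,0,0,0]'

```text
time: 28.23
position: [0.452, 0.0141, 0.1661]
tool_rot: [1.0, 0.017, 0.0, 0.002]
ft_force: [-1.6, -7.0, -0.3]
grip_width: 0.04
```

```bash
python3 f.py c4
```

```text
[0.4521 0.0143 0.1661] 28.4333 [-0.64 -6.76 -0.27] [0.3  0.31 0.33]
```

drive_tool --targets '[0,-0.06,0,0,0,0,0,-0.12,0,0,0,0,0,-0.18,0,0,0,0,0,-0.18,0,0,0,0]'

```text
time: 28.77
position: [0.4516, 0.018, 0.166]
tool_rot: [1.0, 0.016, -0.0, -0.0]
ft_force: [0.2, 0.3, 0.1]
grip_width: 0.0401
```

```bash
python3 f.py c5
```

```text
[0.4517 0.0179 0.166 ] 28.9667 [ 0.08 -0.3   0.09] [0.26 0.42 0.3 ]
```

View pics/c5.png

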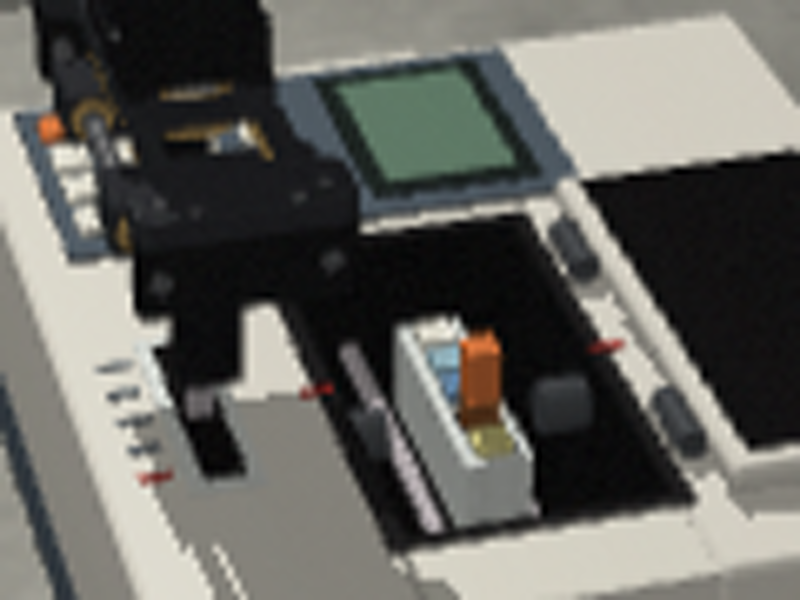

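Notch 3 (cap at (480,340), zero force). Rest, then the last notch.

drive_tool --targets '[0,0,0,0,0,0,0,0,0,0,0,0,0,0,0,0,0,0,0,0,0,0,0,0,0,0,0,0,0,0,0,0,0,0,0,0,0,0,0,0,0,0,0,0,0,0,0,0,0,0,0,0,0,0,0,0,0,0,0,0,0,0,0,0,0,0,0,0,0,0,0,0]'

```text
time: 29.97
position: [0.4517, 0.0176, 0.1661]
tool_rot: [1.0, 0.016, 0.0, -0.0]
ft_force: [-0.3, -0.1, 0.6]
grip_width: 0.0401
```

drive_tool --targets '[0,-0.15,0,0,0,0,0,-0.3,0,0,0,0,0,-0.45,0,0,0,0,0,-0.6,0,0,0,0,0,-0.75,0,0,0,0,0,-0.9,0,0,0,0,0,-1.05,0,0,0,0,0,-1.2,0,0,0,0]'

```text
time: 30.63
position: [0.4516, 0.0281, 0.1661]
tool_rot: [1.0, 0.017, 0.0, 0.002]
ft_force: [-1.4, -7.7, 0.3]
grip_width: 0.0402
```

drive_tool --targets '[0,-0.08,0,0,0,0,0,-0.16,0,0,0,0,0,-0.24,0,0,0,0,0,-0.32,0,0,0,0,0,-0.38,0,0,0,0,0,-0.38,0,0,0,0]'

```text
time: 31.13
position: [0.4514, 0.0316, 0.1661]
tool_rot: [1.0, 0.017, 0.0, 0.002]
ft_force: [-0.3, -7.3, 0.5]
grip_width: 0.0401
```

drive_tool --targets '[0,-0.05,0,0,0,0,0,-0.1,0,0,0,0,0,-0.1,0,0,0,0]'

```text
time: 31.38
position: [0.4513, 0.0333, 0.1661]
tool_rot: [1.0, 0.017, -0.0, 0.001]
ft_force: [0.0, -3.6, -0.1]
grip_width: 0.04
```

drive_tool --targets '[0,-0.05,0,0,0,0,0,-0.1,0,0,0,0,0,-0.1,0,0,0,0]'

```text
time: 31.63
position: [0.451, 0.0359, 0.166]
tool_rot: [1.0, 0.016, -0.0, -0.0]
ft_force: [0.9, 0.5, -0.2]
grip_width: 0.0403
```

```bash
python3 f.py c6
```

```text
[0.4511 0.0357 0.166 ] 31.8333 [ 0.39 -0.24  0.3 ] [0.26 0.16 0.37]
```

View pics/c6.png

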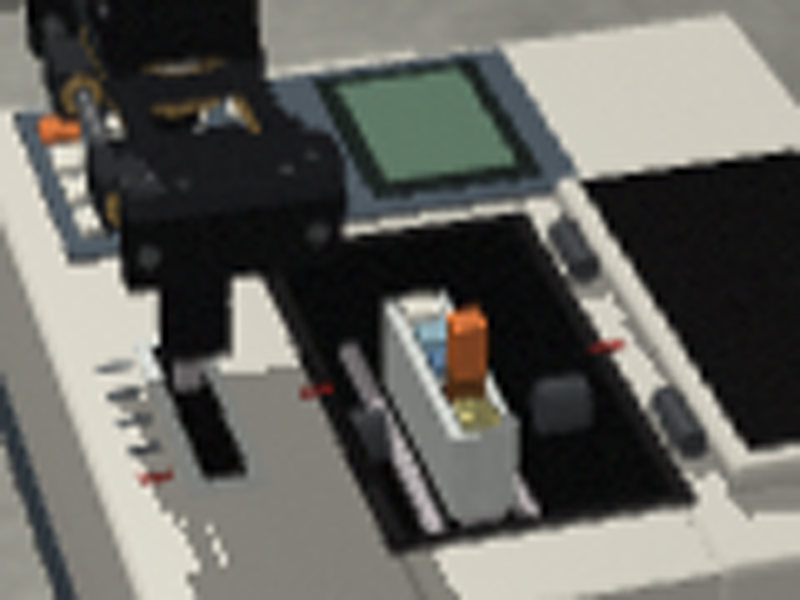

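Notch 4 (cap at (466,308), same as at the start). I move the finger clear of the lever and raise.

drive_tool --targets '[0,0.2,0,0,0,0,0,0.5,0,0,0,0,0,0.7,0,0,0,0,0,0.7,0,0,0,0]'

```text
time: 32.17
position: [0.4515, 0.0279, 0.1661]
tool_rot: [1.0, 0.016, 0.0, 0.0]
ft_force: [-0.1, -0.7, -1.0]
grip_width: 0.04
```

drive_tool --targets '[0,0,-0.4,0,0,0,0,0,-1.2,0,0,0,0,0,-2.5,0,0,0,0,0,-4,0,0,0,0,0,-6,0,0,0,0,0,-8,0,0,0,0,0,-9.5,0,0,0,0,0,-10,0,0,0,0,0,-10,0,0,0]'

```text
time: 32.92
position: [0.4523, 0.0283, 0.2678]
tool_rot: [1.0, 0.016, 0.002, 0.0]
ft_force: [-0.3, -0.3, -0.2]
grip_width: 0.04
```

```bash
python3 f.py d1; python3 - <<'E'
from h import *
from rig import robot
s,_=robot.camera("side");S=robot.calibration("side")
k=16
cv2.imwrite("pics/d2.png",np.hstack([cv2.resize(x,(480,480),interpolation=cv2.INTER_CUBIC)[:,:390] for x in (s[232:265,318:351,::-1],cv2.imread("pics/s7r.png")[232:265,318:351])]))
E
```

```text
[0.4505 0.0285 0.2651] 33.1167 [-0.17 -0.03  0.12] [0.39 0.66 0.27]
```

View pics/d1.png

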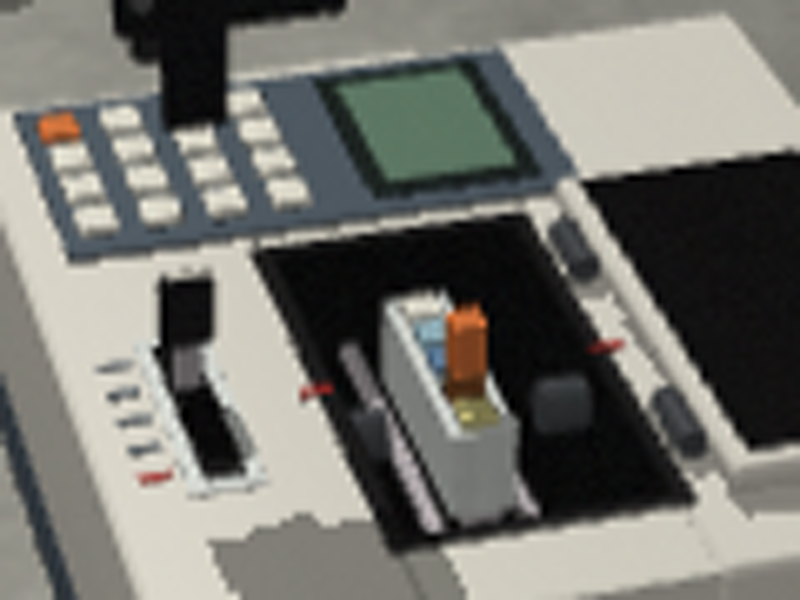

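View pics/d2.png

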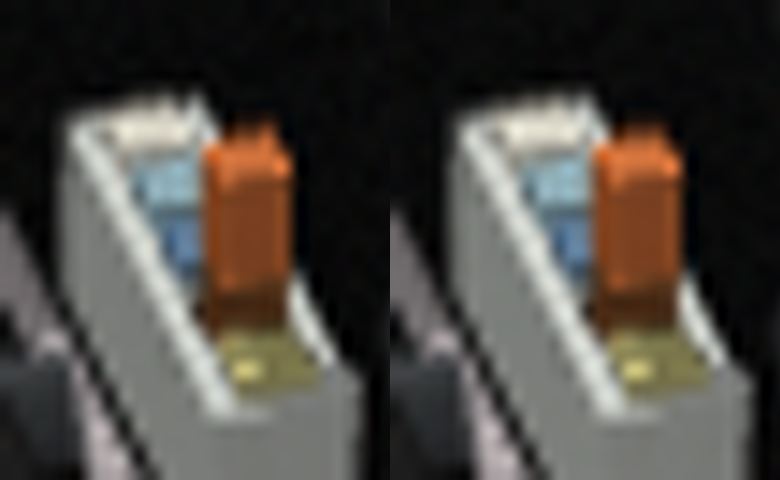

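The carriage and standard (cap at about (245,230) in the left pane) match the original notch-4 picture at the same pixels. The lever is free and the gripper is well clear, so I hand in.

```bash
python3 - <<'E'
from rig import robot
print(robot.hand_in())
E
```

```text
the job is handed in; nothing more can be done
None
```

I seated the amber standard in cell 4, zeroed the changer against the end stop, and clicked it back to notch 4. The job was handed in at about 33 s of the 72 s allowed; hand-in gives no verdict.

- **Seating:** the standard went in with no force above sensor noise. The cap top sits where it should in the side view when fully home, within about 1 mm.
- **End stop:** I held the lever at 9–11 N for about 2 s. With roughly 5.6 N of that going to the notch, the force on the screw was about 4–5 N. That figure is inferred, because screw force is not measured directly.
- **Notches:** I clicked 2, 3 and 4 one at a time, with at least 1 s rest in notches 2 and 3. At the largest, the push reading was 9.6 N, just before it snapped into notch 2.
- **Last checks:** an enlarged side picture taken after release matches the one from the starting notch-4 position pixel for pixel. The gripper was about 10 cm clear of the lever with no force on it.
- **Disagreements and limits:** the two cameras differed by 1–3 mm on some positions, so I relied mainly on the side view. I did not take a final picture of the case, bottle or rack, though nothing came near them after the pick.
- **Refused call:** one move call had a short row and was refused before anything moved.

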